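Slide a lamp stem into a sprung test socket up to its scribed ring

ROBOT

A 6-joint arm with a two-finger parallel gripper is mounted at the origin on the work surface. World frame = base frame: x ahead of the robot, y to its left, z up, the work surface at z = 0. Lengths are in mm, angles in degrees, forces in N, time in s.
With the tool pointing down it reaches from about 350 to 850 mm from the base axis. Payload 8.1 kg.
Tool frame: the origin (TCP) lies at the very end of the fingers, on their centre line; the grasp point (between the pads) lies 19 mm behind it; z points along the fingers, y is the line along which they close (so a half turn about z gives the same grasp; the last joint's range is limited). The gripper opens to 85 mm and grips with 20 to 120 N. Pads are 22 mm wide; open, the fingers measure 114 mm over their backs; the gripper's body (76 mm by 85 mm) begins 54 mm behind the grasp point. The pads swing forward as they close: fully open they stand 13 mm farther back than shut.
Start: joints at [63.862, 7.471, 85.268, -0, 87.261, -4.893], TCP at [217.396, 559.236, 231.292] pointing down, gripper open.
Joint ranges: [-169.43, 169.43], [-51.17, 129.36], [1.28, 143.12], [-76.62, 256.62], [0, 156.53], [-152.29, 152.29]. Speed limits (degrees/s): [136.94, 136.94, 159.86, 180, 180, 180].

INTERFACE

Orientations are given as [roll, pitch, yaw] about the fixed x, y, z axes, in that order (R = Rz(yaw) Ry(pitch) Rx(roll)).
In Python, from bench import sense, eyes, job, models gives the robot as it stands. The module is installed in compiled form; this text tells all that it offers.
- The arm moves only by the tool apply_moves, never from a script. Its argument "rows" is a list of rows, each a list of 6 numbers: the shift along the tool's x, y, z in mm, then the turn, a rotation vector about the tool's x, y, z in rad. In form: [[dx, dy, dz, rx, ry, rz], ...]. A call has exactly 5 rows; each row shifts and turns the commanded pose from where the row before left it, along the tool's axes as they then stand; what a row does not reach is not made up. A row lasts 1/8 s, in which the tool goes at most 62.5 mm and 10.7 degrees, less where a joint would pass 70% of its speed; a pose out of reach is approached as far as the arm can. A call is refused whole if a number of a shift passes 62.5 or a number of a turn 0.188, either way. A call with a gripper value outside its range is refused whole. "fingers" is the finger opening in mm, from 0 to 85.4, set as the call begins (left out, the last holds). The fingers move at their own pace and stop on an object; "grip_force" is the grip in N (left out, the last holds). Time passes only in rows, so rows that do not move let the fingers close, or fill a call up. It gives the time, the measured TCP pose, the force, the opening and the grip force at its end, in the units of the state.
- sense(): the state, without advancing time (a new reading comes with each control period).
- eyes.snapshot(name): name is "scene" or "top"; returns (picture, depth): 384x512x3 uint8, red, green, blue; 384x512 float32, mm along the optical axis (not along the pixel's ray), 0 where there is no reading.
- eyes.get_calibration(name): a dict with "intrinsics" (3x3 intrinsics, pixels), "R" (3x3) and "t" (3): a world point X has camera coordinates R X + t. Camera axes: x right, y down, z forward; pixel columns grow to the right and rows downward; lengths in mm; the calibration is good to about 2 mm. A picture is of the moment at which its call begins. get_calibration takes no time and is no camera call.
- job.hand_in(): hands the job in; it is judged then, once.
Trained networks look in the newest picture that a camera, given by its name, has taken for a name from the list of things; names that differ only in an ending like _2 or _b are one class to them, and where a whole thing is asked for, a point or a joint stands for the part that bears it (a point fixed in the world has none). Each returns a list of dicts, best first, with "confidence" (0 to 1); they miss things now and then, are a little off and sometimes report something else, mostly with a low value. They report only what shows in the picture. A call takes as long as a camera call. They do not tell look-alikes from the thing itself.
- models.boxes_of(name, camera): "xyz" ([x, y, z] in mm, in world coordinates, good to about 4 mm: the middle of the surface that is visible of it).
- models.cut_out(name, camera): "pixels" (384x512 bool, what is visible of it).
- models.place_of(name, camera): "xyz" ([x, y, z] in mm, in world coordinates, good to about 4 mm: a listed point, or the origin of a listed thing).
The state is a dict: "time": time; "joint_pos": joint angles; "qd": joint speeds; "joint_efforts": joint torques, N m; "tool_pos": TCP position; "tcp_rot": TCP orientation; "ft_force": force on the tool from outside, world axes, zero at the start; "wrist_torque": the same for the moment, N m; "finger_gap": finger opening in mm; "grip_force": force on a finger pad.
Only numpy, scipy, OpenCV 4.12 (cv2) and the standard library are available. Lean on these libraries where they do the work, as an engineer would, in place of code of your own. Each camera call takes 0.05 s, during which the arm holds its last target. There are 200 camera calls.

TASK

Draw the brass lamp stem out of the wooden stock box through its slot, following its slope, lay it in the two-saddle cradle of the test rig with its domed nose facing the white socket but still clear of it, and let go. Then slide it into the socket only by pushing on its tail end, without gripping it, until the scribed ring is level with the socket's mouth. Do not drive the sprung socket back against its stop, and leave the bulb, pane and shade ring where they are.

Things in the scene. Friction and masses are not known exactly. Their poses are not given: they have to be found in the camera images.
- stem: Brass lamp stem: closed round tube, 26 mm diameter, 170 mm long, 0.14 to 0.28 kg. Origin on its axis at mid-length; x axis points to the domed (hemispherical) nose, 85 mm ahead; the flat tail is 85 mm behind. It starts in the stock box sloping up about 14 degrees towards the nose, tail on the box floor, about 60 mm sticking out of the slot.
- stem_mark (a point): Centre of the scribed ring, a dark line 3 mm wide around the stem, on the stem's axis 55 mm behind the tip of the nose (30 mm ahead of the stem's origin); axes as the stem's.
- stem_nose (a point): Tip of the stem's domed nose.
- stem_tail (a point): Centre of the stem's flat tail face, the end to push on.
- stock_box: Wooden roofed box fixed to the counter, 150 long, 100 wide, 85 mm high. Origin at counter level below the outer face of its slotted wall; x points level out of the slot, the box lies at x from -150 to 0 mm, z up. The stem lies in it along x. A small brass handle on the roof reaches 98 mm up, 60 to 110 mm behind the slot.
- slot_sill (a point): Middle of the inner edge of the slot's sill, on which the stem rests. The slot is 34 mm wide, from 32 mm (sill) to 75 mm above the counter, in a wall 10 mm thick; behind it runs a 34 mm wide channel with its floor at 8 mm. The stem leaves along its own slope; drawn out level it binds on the sill. Axes as the box's.
- rig: Test rig fixed to the counter: brass bed 340 x 100 mm, 12 mm thick (x from -110 to 230 mm), two wooden V saddles and the socket. Origin at counter level below the stem's line; x is the push direction, towards the socket; z up. At rest the socket's mouth is at x = 110 mm.
- cradle (a point): Point 75 mm above the rig's origin, on the axis of a stem lying in the saddles; axes as the rig's. Saddles: 16 mm thick, at x = -65 and +20 mm, 42 mm wide at most, below 72 mm high, so a tool with its tips above 74 mm passes over them. With the stem's origin here its nose is 25 mm short of the mouth and its weight lies between the saddles.
- socket_mouth (a point): Centre of the mouth of the white ceramic socket, on the bore's axis in the plane of its front rim, 54 mm in outer diameter; axes as the rig's (x into the bore). The bore is 29 mm wide and 85 mm deep, in line with the cradle, with no stop at the right depth. It moves with socket.
- socket_grip (a point): Point on the bore's axis 22 mm inside the mouth, between two sprung steel shoes that grip the stem with a drag that differs each time, roughly 3 to 6 N, and more while the nose parts them. The stem then stays where it is left relative to the socket.
- socket (a joint): How far the socket is pushed back along the rig's x: 0 at rest, 0.030 m at its back stop; beyond 0.027 counts as hitting it. A spring (1.6 N to start, then 0.4 N per mm) returns it: the socket retreats some mm while the stem is pushed and carries the stem back when the push ends. What counts is the ring relative to the mouth.
- bulb: Clear glass bulb on a cork rest, 64 mm wide, 105 mm high, standing beside the rig on its y+ side; origin under its centre. Leave it.
- pane: Green glass lantern pane lying flat, 90 x 130 x 6 mm; origin under its centre. Leave it.
- shade_ring: Brass shade ring lying flat, 104 mm wide, 22 mm high; origin under its centre. Leave it.
Mind the look-alikes: they are no part of the job. Of the things that look like the stem, the smaller one is meant. What is shaped like the stock_box but red is not meant.

How it is judged (in metres and radians):
On the way, in this order (a step that is already met when the one before it is completed fails the run):
1. the stem is drawn right out of the stock box through the slot (x of stem_tail in the frame of stock_box above 0.004 m), for 0.05 s.
2. the stem lies in the cradle in line with the bore, nose towards the socket and short of its mouth, let go (angle between the x axis of stem and the x axis of socket_mouth, either way round below 0.07 rad and y of stem_mark in the frame of socket_mouth between -0.005 and 0.005 m and z of stem_mark in the frame of socket_mouth between -0.005 and 0.005 m and contact force between the fingers and stem below 0.1 N and x of stem_nose in the frame of socket_mouth between -0.08 and -0.001 m and x of stem_tail in the frame of socket_mouth below -0.1 m and linear speed of stem below 0.02 m/s), for 0.2 s.
3. the scribed ring is level with the socket's mouth, within 3 mm (angle between the x axis of stem and the x axis of socket_mouth, either way round below 0.07 rad and y of stem_mark in the frame of socket_mouth between -0.005 and 0.005 m and z of stem_mark in the frame of socket_mouth between -0.005 and 0.005 m and x of stem_mark in the frame of socket_mouth between -0.003 and 0.003 m), for 0.1 s.
At the end, for the whole second after the job is handed in: The stem rests in cradle and socket, nose inwards, in line with the bore within 0.07 rad and 5 mm at the ring; the scribed ring is within 3 mm of the plane of the socket's mouth; the socket is back within 4 mm of its rest place; the stem is released and at rest (all of step 3 and contact force between the fingers and stem below 0.1 N and linear speed of stem below 0.01 m/s and x of stem_tail in the frame of socket_mouth below -0.1 m and value of joint socket below 0.004 m); the robot touches nothing.
It fails at once if the socket is driven against its back stop (pushed back more than 27 mm) (value of joint socket above 0.027 m).
It fails at once if the stem is gripped or pushed anywhere but at its tail end while its nose is more than 5 mm inside the socket (x of stem_nose in the frame of socket_mouth above 0.005 m and distance between stem_nose and socket_mouth below 0.1 m and contact force between the fingers and stem above 1 N and x of the grasp point in the frame of stem above -0.075 m).
It fails at once if the bulb, pane or shade ring is moved more than 20 mm (distance of any of bulb, pane, shade_ring from where it was at the start of the episode above 0.02 m).
It also fails if it takes over 61 s, if anything falls off the work surface, if the arm or the gripper's body presses on something with over 40 N, if the wrist force passes 120 N, or if a joint passes its speed limit or range.

## Working session

There is one attempt and no reset: what is moved stays moved. The work goes in short steps, Python scripts to look and compute and a tool call to move; the robot and the scene stay as the last step left them, time stands still between calls to the robot, and variables do not carry over. Pictures are saved under pics/ and viewed, at most 10 in all, crops included, and the job is handed in when it is done.

Besides the shell and the picture viewer there is one more tool, called after "Request:" as name(argument=value, ...) on one line, values as JSON. apply_moves: Moves the arm, as the interface text tells. Its arguments: {"type":"object","properties":{"rows":{"type":"array"},"fingers":{"type":"number"},"grip_force":{"type":"number"}},"required":["rows"]}

```bash
mkdir -p pics
cat > h.py <<'E'
import numpy as np, cv2
from bench import sense, eyes, job, models
def save(n,img,sc=1): cv2.imwrite(f'pics/{n}.png', cv2.resize(img[:,:,::-1],None,fx=sc,fy=sc,interpolation=cv2.INTER_CUBIC))
def cloud(cam,depth):
    c=eyes.get_calibration(cam);K,R,t=[np.array(c[k]) for k in('intrinsics','R','t')]
    v,u=np.mgrid[:384,:512];p=np.stack([(u-K[0,2])/K[0,0]*depth,(v-K[1,2])/K[1,1]*depth,depth],-1)
    return (p-t.ravel())@R
def proj(cam,X):
    c=eyes.get_calibration(cam);K,R,t=[np.array(c[k]) for k in('intrinsics','R','t')]
    p=K@(R@np.array(X)+t.ravel());return (p[:2]/p[2]).round()
E
python3 - <<'E'
from h import *
for c in('scene','top'):
    p,d=eyes.snapshot(c); save(c+'0',p,1.5); np.savez(c+'0',p=p,d=d)
    for n in('stem','stem_nose','stock_box','rig','cradle','socket_mouth','slot_sill','bulb','pane','shade_ring'):
        try:
            for r in models.place_of(n,c)[:3]: print(c,n,round(r['confidence'],2),np.round(r['xyz']),proj(c,r['xyz']))
        except Exception as e: print(n,e)
print(sense())
E
```

```text
scene stem 0.78 [ 284. -190.   16.] [174. 176.]
scene stem 0.73 [600. 209.  40.] [321. 220.]
scene stem_nose 0.84 [ 174. -248.   20.] [157. 160.]
scene stem_nose 0.78 [583. 126.  65.] [290. 212.]
scene stock_box 0.88 [596. 183.  -2.] [310. 232.]
scene stock_box 0.68 [180. 259.   3.] [297. 155.]
scene rig 0.89 [ 537. -147.    0.] [190. 229.]
scene cradle 0.65 [ 536. -150.   72.] [187. 208.]
scene cradle 0.5 [ 654. -166.   -4.] [184. 260.]
scene socket_mouth 0.58 [ 522. -258.   74.] [146. 208.]
scene slot_sill 0.69 [181. 268.  34.] [300. 147.]
scene slot_sill 0.64 [596. 194.  33.] [315. 222.]
scene bulb 0.76 [ 653. -168.   -3.] [184. 260.]
scene pane 0.82 [731. 222.  -1.] [340. 265.]
scene shade_ring 0.67 [398.  76.  -1.] [259. 194.]
top stem 0.82 [600. 213.  36.] [186. 146.]
top stem_nose 0.72 [ 174. -240.   17.] [381. 323.]
top stem_nose 0.63 [583. 135.  64.] [216. 150.]
top stock_box 0.83 [182. 259.   1.] [170. 320.]
top stock_box 0.6 [595. 183.   3.] [201. 150.]
top rig 0.84 [ 537. -148.    4.] [334. 170.]
top rig 0.63 [595. 197.  30.] [193. 148.]
top rig 0.58 [733. 228.   1.] [183
[... 281 characters left out ...]
] [242. 228.]
{'time': 1.1, 'joint_pos': array([ 6.38629497e+01,  7.47167162e+00,  8.52674471e+01, -5.31346314e-05,
        8.72608074e+01, -4.89399111e+00]), 'qd': array([-0.0563277 ,  0.08661773, -0.01223048, -0.01157476, -0.08960343,
        0.13526636]), 'joint_efforts': array([ 2.46568798e-04, -5.69302726e+01, -5.00880539e+01, -2.54010847e-04,
        7.88708548e-04, -9.09086992e-06]), 'tool_pos': array([217.38772036, 559.24376655, 231.29033445]), 'tcp_rot': array([1.79999931e+02, 5.91863768e-05, 1.58756943e+02]), 'ft_force': array([-0.05901541,  1.27323055,  0.72099778]), 'wrist_torque': array([-0.06119805,  0.02019917,  0.00159976]), 'grip_force': 0.0, 'finger_gap': 85.58145104358321}
```

View pics/scene0.png

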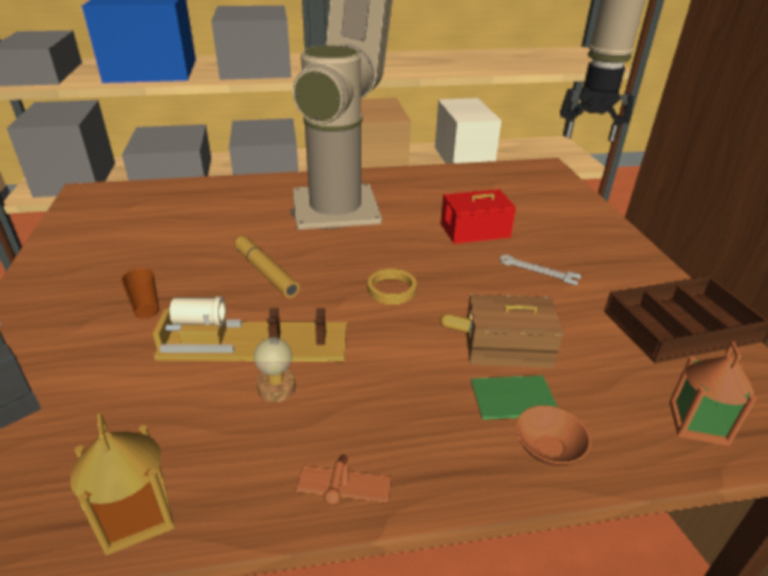

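View pics/top0.png

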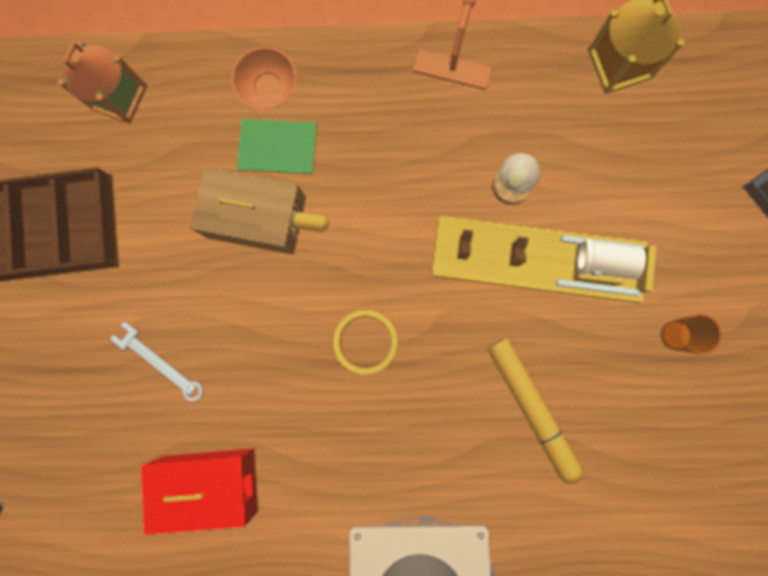

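Candidates for the stem: a big tube lying free (top px 357,273; scene 178,177), and the smaller one in the wooden box (top px 207,148; scene 305,215). I choose the second. The red box (top 133,328) is the decoy, and the wooden one (top 165,140) is meant. Next I fit the geometry from depth.

Run:
```python
from h import *
d=np.load('top0.npz'); P=cloud('top',d['d']); im=d['p']
save('crop',im[110:220,110:460],2.2)
def near(P,x0,x1,y0,y1,z0,z1):
    return P[(P[...,0]>x0)&(P[...,0]<x1)&(P[...,1]>y0)&(P[...,1]<y1)&(P[...,2]>z0)&(P[...,2]<z1)]
dz=near(P,400,700,0,100,-20,20);print('table z',np.median(dz[:,2]))
S=np.load('scene0.npz');Q=cloud('scene',S['d'])
print('table z scene',np.median(near(Q,400,700,0,60,-20,20)[:,2]))
for nm,C in(('top',P),('scene',Q)):
    roof=near(C,500,700,160,360,78,92)
    print(nm,'roof',len(roof),cv2.minAreaRect(roof[:,:2].astype(np.float32)))
    st=near(C,540,630,125,178,35,95)
    print('stem',len(st),st.min(0),st.max(0))
    # slices along y
    for y in range(125,180,8):
        s=st[(st[:,1]>=y)&(st[:,1]<y+8)]
        if len(s)>3: print(y+4,len(s),s[:,0].min().round(1),s[:,0].max().round(1),s[:,2].max().round(1),np.median(s[:,0]).round(1))
    bed=near(C,400,700,-420,0,8,17); print('bed',len(bed),cv2.minAreaRect(bed[:,:2].astype(np.float32)))
    so=near(C,450,600,-380,-230,85,110); print('sock',so.min(0),so.max(0)); 
    t=so[so[:,2]>97]; print('  top', t.mean(0), cv2.fitLine(t[:,:2].astype(np.float32),2,0,.01,.01).ravel(), t.min(0),t.max(0))
    sa=near(C,500,580,-230,-60,50,80); print('saddle',len(sa),[ (k, sa[(sa[:,1]>a)&(sa[:,1]<b)].mean(0).round(1)) for k,a,b in(('r',-110,-60),('f',-200,-140))])
```

```text
table z -0.020935446471914785
table z scene 0.8181299964488771
top roof 2679 ((610.7591552734375, 257.80413818359375), (151.3040771484375, 100.47158813476562), 77.9755859375)
stem 225 [572.87018581 129.71416642  43.73777849] [629.83385515 177.91067378  87.20415274]
129 9 579.1 591.4 68.5 585.3
137 39 574.1 596.1 71.8 583.5
145 37 572.9 599.3 74.3 583.2
153 39 575.4 599.8 73.1 585.9
161 36 576.6 603.7 70.0 587.5
169 33 578.8 603.8 67.0 589.4
177 32 579.8 629.8 87.2 596.4
bed 3763 ((496.798095703125, -223.3095703125), (407.3656005859375, 237.35459899902344), 64.51622772216797)
sock [ 487.65499005 -343.18536044   85.09780765] [ 543.24224497 -253.79246901  104.00197472]
  top [ 515.02188277 -295.52451405   99.12020486] [ 1.479236e-01  9.889988e-01  5.150219e+02 -2.955245e+02] [ 497.03161624 -340.03927557   97.0102496 ] [ 534.70842493 -256.0175325   104.00197472]
saddle 256 [('r', array([548.7, -84.3,  64.9])), ('f', array([ 535.6, -167.8,   64.3]))]
scene roof 1380 ((611.912109375, 260.3778381347656), (150.62454223632812, 104.52930450439453), 77.8140869140625)
stem 165 [577.45917885 132.26159573  42.23338293] [607.90214805 177.89747954  73.78374154]
137 27 581.8 599.4 73.8 591.6
145 32 580.6 601.0 73.0 596.0
153 29 577.5 603.3 72.4 597.6
161 30 583.7 604.6 69.1 600.0
169 28 586.4 607.0 68.9 601.9
177 16 592.2 607.9 65.8 602.9
bed 1833 ((500.68212890625, -223.13052368164062), (411.11334228515625, 256.2436828613281), 56.565303802490234)
sock [ 500.11604991 -340.80309218   85.17010411] [ 545.87110651 -252.22311851  103.70213668]
  top [ 517.60547418 -293.17406961   98.91206527] [ 1.7696783e-01  9.8421663e-01  5.1760547e+02 -2.9317407e+02] [ 501.54949348 -338.45116836   97.0198562 ] [ 538.40054406 -252.9420721   103.70213668]
saddle 187 [('r', array([551.2, -81.5,  61.4])), ('f', array([ 537.2, -165.5,   63. ]))]
```

View pics/crop.png

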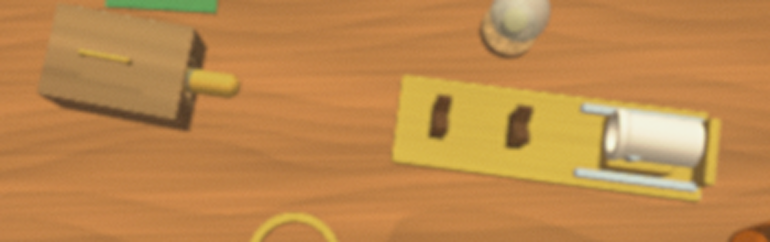

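The crop shows the small brass stem sticking out of the wooden box at crop px (215,82). The rig's socket mouth is at (612,135), with the saddles at (440,117) and (520,127).

```bash
cat >> h.py <<'E'
from scipy.spatial.transform import Rotation as Ro
def rpy(a): return Ro.from_euler('xyz',a,degrees=True)
def plan(wps):
    "wps: (TCP pos, rpy, rows); prints calls' rows"
    s=sense(); p=np.array(s['tool_pos']);R=rpy(s['tcp_rot'])
    for q,a,n in wps:
        q=np.array(q,float);T=rpy(a);p0=p.copy();w=(R.inv()*T).as_rotvec();out=[];R0=R
        for i in range(n):
            tp=p0+(q-p0)*(i+1)/n;tR=R0*Ro.from_rotvec(w*(i+1)/n)
            d=np.round(R.inv().apply(tp-p),1);r=np.round((R.inv()*tR).as_rotvec(),3)
            p=p+R.apply(d);R=R*Ro.from_rotvec(r);out.append([float(v) for v in np.r_[d,r]])
        print(np.round(q,1));[print('  ',o) for o in out]
def tcp(g,a): return np.array(g)+rpy(a).apply([0,0,19])
E
python3 - <<'E'
from h import *
a=[180,14,78]; g=np.array([589.0,154.3,56.5]); T=tcp(g,a); z=rpy(a).apply([0,0,1])
print(T,z)
plan([(T-110*z,a,15),(T,a,5)])
E
```

```text
[588.04433058 149.80392889  38.0643812 ] [-0.05029839 -0.23663532 -0.97029573]
[593.6 175.8 144.8]
   [-32.6, -14.7, 5.8, 0.011, -0.013, 0.093]
   [-33.8, -11.6, 6.3, 0.012, -0.014, 0.094]
   [-34.6, -8.3, 7.0, 0.011, -0.014, 0.093]
   [-35.2, -4.9, 7.5, 0.012, -0.013, 0.094]
   [-35.3, -1.6, 8.0, 0.011, -0.014, 0.093]
   [-35.2, 1.8, 8.5, 0.012, -0.013, 0.094]
   [-34.8, 5.3, 8.9, 0.011, -0.014, 0.093]
   [-34.0, 8.5, 9.3, 0.012, -0.013, 0.094]
   [-33.0, 11.8, 9.6, 0.011, -0.014, 0.093]
   [-31.5, 14.9, 9.9, 0.012, -0.013, 0.094]
   [-29.9, 17.9, 10.2, 0.011, -0.014, 0.093]
   [-27.9, 20.7, 10.3, 0.012, -0.013, 0.094]
   [-25.7, 23.3, 10.4, 0.011, -0.014, 0.093]
   [-23.3, 25.8, 10.5, 0.012, -0.013, 0.093]
   [-20.7, 27.9, 10.4, 0.011, -0.014, 0.094]
[588.  149.8  38.1]
   [0.0, -0.0, 22.0, 0.0, 0.0, -0.0]
   [0.0, -0.0, 22.0, 0.0, 0.0, -0.0]
   [0.0, -0.0, 22.0, 0.0, 0.0, -0.0]
   [0.0, -0.0, 22.0, 0.0, 0.0, -0.0]
   [0.0, -0.0, 22.0, 0.0, 0.0, -0.0]
```

Request:
apply_moves(rows=[[-32.6,-14.7,5.8,0.011,-0.013,0.093],[-33.8,-11.6,6.3,0.012,-0.014,0.094],[-34.6,-8.3,7.0,0.011,-0.014,0.093],[-35.2,-4.9,7.5,0.012,-0.013,0.094],[-35.3,-1.6,8.0,0.011,-0.014,0.093]], fingers=70)

```text
time: 1.72
tool_pos: [343.5, 430.6, 202.4]
tcp_rot: [-177.7, 4.5, 131.9]
ft_force: [0.0, 0.6, 0.4]
finger_gap: 69.7
grip_force: 0.0
```

Request:
apply_moves(rows=[[-35.2,1.8,8.5,0.012,-0.013,0.094],[-34.8,5.3,8.9,0.011,-0.014,0.093],[-34.0,8.5,9.3,0.012,-0.013,0.094],[-33.0,11.8,9.6,0.011,-0.014,0.093],[-31.5,14.9,9.9,0.012,-0.013,0.094]])

```text
time: 2.35
tool_pos: [469.0, 302.8, 173.6]
tcp_rot: [-177.7, 9.5, 105.1]
ft_force: [-0.5, 0.6, 0.4]
finger_gap: 70.0
grip_force: 0.0
```

Request:
apply_moves(rows=[[-29.9,17.9,10.2,0.011,-0.014,0.093],[-27.9,20.7,10.3,0.012,-0.013,0.094],[-25.7,23.3,10.4,0.011,-0.014,0.093],[-23.3,25.8,10.5,0.012,-0.013,0.093],[-20.7,27.9,10.4,0.011,-0.014,0.094]])

```text
time: 2.98
tool_pos: [594.4, 175.0, 144.6]
tcp_rot: [180.0, 14.0, 77.8]
ft_force: [0.3, 0.3, 0.0]
finger_gap: 69.7
grip_force: 0.0
```

Run:
```python
from h import *
s=sense();print(s['time'],s['tool_pos'],s['tcp_rot'],s['finger_gap'])
a=[180,14,78]; g=np.array([589.0,154.3,56.5]); T=tcp(g,a); z=rpy(a).apply([0,0,1])
plan([(T,a,4)])
p,d=eyes.snapshot('scene');print(proj('scene',g));c=proj('scene',g).astype(int);save('pre',p[c[1]-75:c[1]+65,c[0]-90:c[0]+90],4)
```

```text
2.975 [594.37817213 174.98758995 144.64291685] [179.95334328  14.03814187  77.81080167] 69.67826070038184
[588.  149.8  38.1]
   [0.2, -0.2, 27.4, 0.0, 0.0, -0.001]
   [0.1, -0.3, 27.4, 0.0, 0.0, -0.001]
   [0.2, -0.2, 27.5, 0.0, 0.001, -0.0]
   [0.1, -0.3, 27.4, 0.0, -0.0, -0.001]
[301. 215.]
```

View pics/pre.png

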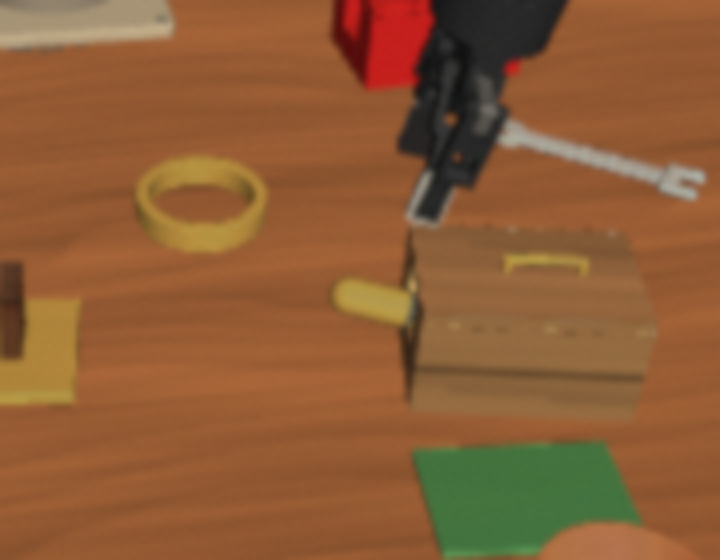

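The open fingers show at crop px (430,190), pointing down and outward towards the stem at (372,300). They are lined up, so I descend and grip.

Request:
apply_moves(rows=[[0.2,-0.2,27.4,0,0,-0.001],[0.1,-0.3,27.4,0,0,-0.001],[0.2,-0.2,27.5,0,0,0],[0.1,-0.3,27.4,0,0,-0.001],[0,0,0,0,0,0]])

```text
time: 3.65
tool_pos: [584.8, 149.7, 35.6]
tcp_rot: [-179.7, 14.2, 78.2]
ft_force: [-0.8, -0.6, -0.3]
finger_gap: 70.6
grip_force: 0.0
```

Request:
apply_moves(rows=[[0,0,0,0,0,0],[0,0,0,0,0,0],[0,0,0,0,0,0],[0,0,0,0,0,0],[0,0,0,0,0,0]], fingers=15, grip_force=90)

```text
time: 4.28
tool_pos: [588.3, 151.0, 39.4]
tcp_rot: [179.9, 14.0, 78.1]
ft_force: [3.0, 0.4, 6.4]
finger_gap: 23.7
grip_force: 88.2
```

Request:
apply_moves(rows=[[-3,0,0,0,0,0],[-7,0,0,0,0,0],[-7,0,0,0,0,0],[-7,0,0,0,0,0],[-6,0,0,0,0,0]])

```text
time: 4.9
tool_pos: [581.1, 121.7, 45.6]
tcp_rot: [-180.0, 14.0, 78.2]
ft_force: [0.5, 3.0, 4.1]
finger_gap: 23.3
grip_force: 88.3
```

Run:
```python
from h import *
s=sense();print(s['ft_force'],s['wrist_torque'],s['finger_gap'],s['grip_force'],s['tool_pos'])
p,d=eyes.snapshot('scene');c=proj('scene',s['tool_pos']).astype(int);save('pull',p[c[1]-75:c[1]+65,c[0]-90:c[0]+90],4)
```

```text
[0.46642824 3.04134246 4.09073243] [ 0.95554699 -0.25477929 -0.02579126] 23.29231217948222 88.33755321800709 [581.07141245 121.67498248  45.55378829]
```

View pics/pull.png

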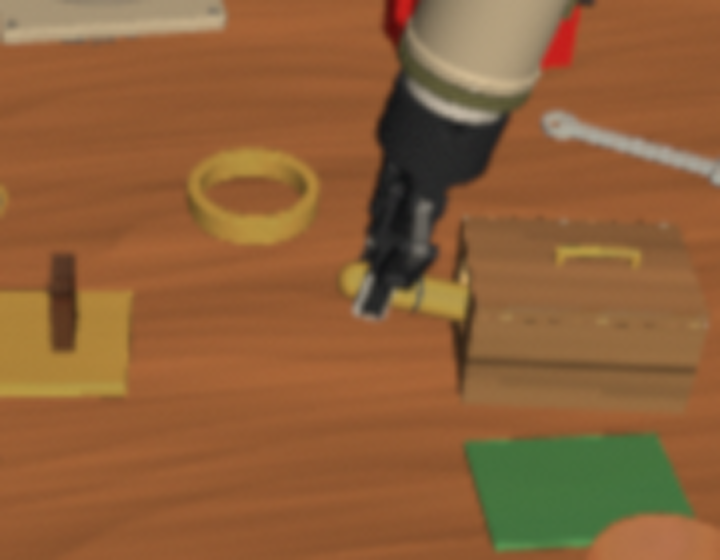

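The stem follows: its nose is at crop px (352,278), the ring is now visible at (418,293), and the tail is still in the box. I keep pulling along the slope.

Request:
apply_moves(rows=[[-9,0,0,0,0,0],[-10,0,0,0,0,0],[-10,0,0,0,0,0],[-10,0,0,0,0,0],[-10,0,0,0,0,0]])

```text
time: 5.58
tool_pos: [571.0, 74.6, 57.2]
tcp_rot: [-179.9, 14.0, 78.2]
ft_force: [0.1, 1.1, 1.2]
finger_gap: 23.4
grip_force: 88.3
```

Request:
apply_moves(rows=[[-10,0,0,0,0,0],[-10,0,0,0,0,0],[-10,0,0,0,0,0],[-10,0,0,0,0,0],[-9,0,0,0,0,0]])

```text
time: 6.2
tool_pos: [561.3, 28.2, 69.1]
tcp_rot: [-179.9, 14.1, 78.2]
ft_force: [0.1, -0.1, -0.9]
finger_gap: 23.6
grip_force: 88.2
```

Run:
```python
from h import *
s=sense();print(s['time'],s['ft_force'],s['wrist_torque'],s['finger_gap'],s['tool_pos'],s['tcp_rot'])
for c in('scene','top'):
    p,d=eyes.snapshot(c); 
    for n in('stem_nose','stem_tail','stem_mark'):
        for r in models.place_of(n,c)[:3]: print(c,n,round(r['confidence'],2),np.round(r['xyz']),proj(c,r['xyz']))
    if c=='scene': k=proj(c,s['tool_pos']).astype(int);save('out',p[k[1]-75:k[1]+65,k[0]-90:k[0]+90],4)
    P=cloud(c,d)
    st=P[(abs(P[...,0]-580)<60)&(P[...,1]>20)&(P[...,1]<178)&(P[...,2]>30)&(P[...,2]<110)]
    for y in range(20,178,8):
        q=st[(st[:,1]>=y)&(st[:,1]<y+8)]
        if len(q)>4: print(y+4,len(q),q[:,0].min().round(),q[:,0].max().round(),np.percentile(q[:,2],95).round(1))
```

```text
6.2 [ 0.06140319 -0.10960911 -0.94535284] [ 0.08630735 -0.03716299 -0.03357688] 23.6319314001757 [561.28302184  28.1846792   69.11499062] [-179.93540596   14.05215388   78.16767194]
scene stem_nose 0.73 [ 172. -247.   20.] [158. 159.]
scene stem_nose 0.61 [559.   4.  92.] [245. 202.]
scene stem_tail 0.91 [588. 173.  46.] [307. 217.]
scene stem_tail 0.8 [ 393. -134.   14.] [193. 194.]
scene stem_mark 0.76 [ 243. -208.   17.] [169. 170.]
scene stem_mark 0.67 [569.  58.  80.] [265. 207.]
24 46 551.0 589.0 101.1
32 31 549.0 591.0 105.7
40 13 577.0 591.0 97.1
48 15 576.0 581.0 88.8
56 24 570.0 583.0 91.9
64 30 563.0 584.0 90.7
72 30 566.0 585.0 88.6
80 28 567.0 587.0 86.2
88 31 571.0 590.0 83.6
96 28 569.0 590.0 81.8
104 31 570.0 592.0 80.8
112 29 574.0 595.0 77.9
120 29 576.0 595.0 76.8
128 32 576.0 599.0 74.4
136 27 578.0 598.0 72.5
144 28 582.0 602.0 70.7
152 29 583.0 600.0 68.4
160 28 584.0 604.0 65.1
168 24 581.0 603.0 64.8
top stem_nose 0.56 [ 177. -245.   19.] [384. 321.]
top stem_nose 0.53 [557.  12.  90.] [269. 157.]
top stem_tail 0.67 [ 393. -132.   22.] [331. 229.]
top stem_mark 0.55 [ 249. -207.   25.] [366. 290.]
24 61 543.0 587.0 103.3
32 31 538.0 570.0 103.5
120 14 569.0 579.0 74.7
128 20 569.0 585.0 73.1
136 29 571.0 594.0 71.3
144 40 573.0 597.0 69.2
152 36 573.0 601.0 68.1
160 33 577.0 601.0 65.1
168 32 578.0 601.0 65.0
```

View pics/out.png

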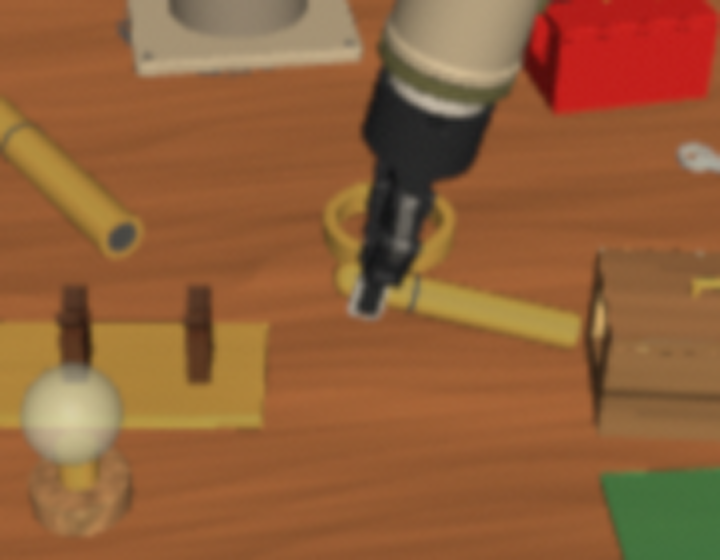

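The stem is free of the box: its tail is at crop px (578,330), clear of the slot, and the slope is still about 14°. Next I refine the rig pose.

Run:
```python
from h import *
for n in('top','scene'):
    d=np.load(n+'0.npz'); C=cloud(n,d['d'])
    u=np.array([-.148,-.989]);v=np.array([.989,-.148]);o=np.array([536.,-148])
    w=C[...,:2]-o; a=w@u; b=w@v; z=C[...,2]
    M=(abs(b)<75)&(a>-140)&(a<260)&(z>8.5)&(z<16)
    m=cv2.morphologyEx(M.astype(np.uint8),cv2.MORPH_OPEN,np.ones((3,3)))
    k,l,st,_=cv2.connectedComponentsWithStats(m);i=1+st[1:,4].argmax();q=C[l==i]
    r=cv2.minAreaRect(q[:,:2].astype(np.float32));print(n,'bed',r,np.median(q[:,2]))
    c=np.array(r[0]);
    for lo,hi in((-85,-45),(0,40)):
        s=(abs(b)<30)&(a>lo)&(a<hi)&(z>30)&(z<76);print('saddle n',s.sum(),'a',np.percentile(a[s],[2,50,98]).round(1),'b',np.percentile(b[s],[2,50,98]).round(1),'z',z[s].max().round(1))
    s=(abs(b)<40)&(a>90)&(a<215)&(z>60)&(z<110)
    # axis fit: width per slice
    for lo in range(104,196,15):
        t=s&(a>=lo)&(a<lo+15);h=t&(z>95);print(lo,t.sum(),b[t].min().round(1),b[t].max().round(1),z[t].max().round(1),'ridge b',np.median(b[h]).round(1) if h.any() else None)
    h=s&(z>90);print('a min of socket upper',np.percentile(a[h],[0,1,3,98]).round(1))
```

```text
top bed ((537.6522827148438, -152.15921020507812), (226.6480712890625, 100.31552124023438), 81.2853775024414) 12.068029433021442
saddle n 146 a [-72.5 -65.5 -57.3] b [-17.1   4.4  22.4] z 74.4
saddle n 169 a [12.3 18.  28. ] b [-17.    3.1  21.2] z 73.4
104 158 -25.1 27.7 103.3 ridge b 1.3
119 148 -23.7 24.8 102.3 ridge b 2.3
134 142 -22.6 25.3 103.5 ridge b 0.1
149 145 -22.2 24.4 104.0 ridge b 0.3
164 143 -22.4 24.5 102.3 ridge b 0.1
179 144 -22.9 23.7 101.9 ridge b 0.8
194 6 -18.0 20.9 97.2 ridge b -4.4
a min of socket upper [109.8 110.5 111.1 192.8]
scene bed ((548.095458984375, -98.57942962646484), (124.00537109375, 102.37899780273438), 82.61293029785156) 12.592733979116936
saddle n 128 a [-75.4 -67.7 -59.4] b [-11.9  15.5  23.4] z 71.6
saddle n 147 a [ 9.6 16.1 25.7] b [-14.5  12.5  21.6] z 73.7
104 133 -26.6 28.7 103.7 ridge b 6.3
119 98 -7.3 28.8 101.1 ridge b 3.6
134 98 -7.4 26.1 100.3 ridge b 4.9
149 99 -7.6 25.7 100.8 ridge b 5.3
164 98 -6.6 25.1 100.7 ridge b 4.7
179 84 -6.1 26.6 100.7 ridge b 4.5Traceback (most recent call last):
  File "<stdin>", line 16, in <module>
    return umr_minimum(a, axis, None, out, keepdims, initial, where)
ValueError: zero-size array to reduction operation minimum which has no identity
```

Run:
```python
from h import *
b=[180,0,81.3]; g=np.array([528.6,-207.5,122]);s=sense()
q=s['tool_pos']+np.array([0,-20,60])
plan([(q,[180,7,79],5),(tcp(g,b),b,10)])
```

```text
[561.7   9.3 129.1]
   [-6.7, 0.8, -10.7, -0.001, 0.025, -0.003]
   [-6.4, 0.8, -10.9, -0.0, 0.024, -0.003]
   [-6.2, 0.8, -11.0, -0.001, 0.025, -0.002]
   [-5.9, 0.8, -11.1, -0.001, 0.024, -0.003]
   [-5.7, 0.8, -11.3, -0.0, 0.025, -0.003]
[ 528.6 -207.5  103. ]
   [-21.4, 0.9, 5.3, -0.0, 0.012, -0.004]
   [-21.5, 0.8, 5.0, -0.001, 0.012, -0.004]
   [-21.6, 0.7, 4.7, 0.0, 0.013, -0.004]
   [-21.6, 0.6, 4.4, -0.0, 0.012, -0.004]
   [-21.7, 0.5, 4.2, -0.0, 0.012, -0.004]
   [-21.7, 0.5, 4.0, -0.001, 0.012, -0.004]
   [-21.8, 0.3, 3.7, 0.0, 0.012, -0.004]
   [-21.8, 0.3, 3.4, -0.0, 0.012, -0.004]
   [-21.9, 0.1, 3.1, -0.0, 0.013, -0.004]
   [-21.9, 0.1, 2.9, -0.001, 0.012, -0.004]
```

Request:
apply_moves(rows=[[-6.7,0.8,-10.7,0,0.025,-0.003],[-6.4,0.8,-10.9,0,0.024,-0.003],[-6.2,0.8,-11,-0.001,0.025,-0.002],[-5.9,0.8,-11.1,-0.001,0.024,-0.003],[-5.7,0.8,-11.3,0,0.025,-0.003]])

```text
time: 7.22
tool_pos: [561.9, 8.5, 130.4]
tcp_rot: [-180.0, 6.9, 79.0]
ft_force: [0.5, 0.0, -1.4]
finger_gap: 23.8
grip_force: 88.2
```

Request:
apply_moves(rows=[[-21.4,0.9,5.3,0,0.012,-0.004],[-21.5,0.8,5,-0.001,0.012,-0.004],[-21.6,0.7,4.7,0,0.013,-0.004],[-21.6,0.6,4.4,0,0.012,-0.004],[-21.7,0.5,4.2,0,0.012,-0.004]])

```text
time: 7.85
tool_pos: [545.0, -100.4, 116.7]
tcp_rot: [-179.9, 3.4, 80.1]
ft_force: [-0.1, -0.7, -1.3]
finger_gap: 23.3
grip_force: 88.2
```

Request:
apply_moves(rows=[[-21.7,0.5,4,-0.001,0.012,-0.004],[-21.8,0.3,3.7,0,0.012,-0.004],[-21.8,0.3,3.4,0,0.012,-0.004],[-21.9,0.1,3.1,0,0.013,-0.004],[-21.9,0.1,2.9,-0.001,0.012,-0.004]])

```text
time: 8.48
tool_pos: [528.3, -208.9, 103.6]
tcp_rot: [180.0, -0.1, 81.3]
ft_force: [0.3, -0.5, -1.2]
finger_gap: 23.4
grip_force: 88.2
```

```bash
cat >> h.py <<'E'
O=np.array([537.7,-148.2]);U=np.array([-.1513,-.9885]);V=np.array([.9885,-.1513])
def rigview(cam,z0,z1,amin=-140,amax=115,step=15,bm=25):
    p,d=eyes.snapshot(cam);C=cloud(cam,d);w=C[...,:2]-O;a=w@U;b=w@V;z=C[...,2]
    s=(abs(b)<bm)&(a>amin)&(a<amax)&(z>z0)&(z<z1)
    print(cam,'a range',np.percentile(a[s],[0,1,99,100]).round(1))
    for lo in range(amin,amax,step):
        t=s&(a>=lo)&(a<lo+step)
        if t.sum()>5: print(lo+step/2,t.sum(),'b',b[t].min().round(1),b[t].max().round(1),'z95',np.percentile(z[t],95).round(1))
    return p,d
E
python3 - <<'E'
from h import *
s=sense();print(s['time'],s['tool_pos'],s['tcp_rot'],s['finger_gap'])
for c in('top','scene'): p,d=rigview(c,92,150)
k=proj('scene',s['tool_pos']).astype(int);save('hover',p[k[1]-75:k[1]+65,k[0]-90:k[0]+90],4)
E
```

```text
8.475 [ 528.28733372 -208.88183424  103.62351364] [ 1.79978550e+02 -6.81225397e-02  8.12701829e+01] 23.391936664058917
top a range [-82.9 -82.4  42.3 114.9]
-87.5 23 b -12.3 11.6 z95 134.6
-72.5 82 b -13.0 12.4 z95 133.2
-57.5 83 b -12.8 12.1 z95 132.6
-42.5 85 b -12.7 12.7 z95 132.7
-27.5 83 b -13.2 12.5 z95 132.6
-12.5 83 b -12.7 11.7 z95 133.2
2.5 86 b -12.9 12.9 z95 133.9
17.5 85 b -12.3 13.3 z95 134.1
32.5 85 b -12.7 12.4 z95 133.5
47.5 8 b -0.6 11.6 z95 131.7
107.5 6 b -19.3 -10.7 z95 100.1
scene a range [-83.  -82.6 112.9 114.9]
-87.5 19 b -10.9 12.3 z95 131.6
-72.5 60 b -3.0 14.0 z95 132.2
-57.5 53 b -3.2 13.8 z95 132.6
-42.5 56 b -4.8 13.5 z95 132.3
-27.5 60 b -3.8 15.0 z95 132.3
-12.5 58 b -3.9 14.2 z95 132.7
2.5 59 b -4.3 14.0 z95 132.6
17.5 57 b -3.6 13.5 z95 132.2
32.5 57 b -3.3 14.0 z95 133.0
47.5 88 b -18.4 23.3 z95 146.0
62.5 46 b -24.8 24.9 z95 138.0
77.5 22 b 7.7 19.7 z95 127.0
107.5 34 b -20.1 22.0 z95 102.5
```

View pics/hover.png

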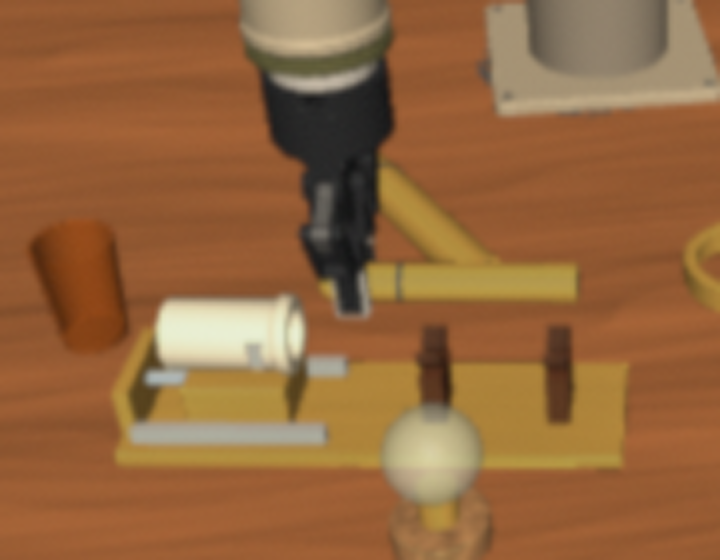

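The stem hovers level over the saddles: tail at crop px (577,282), nose at (325,288), mouth at (297,332). Its axis is at z≈120 and about 0 mm off the rig line, so I go down 44.5.

Request:
apply_moves(rows=[[0,0,10,0,0,0],[0,0,12,0,0,0],[0,0,11,0,0,0],[0,0,7,0,0,0],[0,0,3,0,0,0]])

```text
time: 9.2
tool_pos: [528.4, -207.3, 59.5]
tcp_rot: [-179.9, -0.0, 81.3]
ft_force: [0.3, 0.1, 0.3]
finger_gap: 23.6
grip_force: 88.3
```

Request:
apply_moves(rows=[[0,0,0.8,0,0,0],[0,0,0,0,0,0],[0,0,0,0,0,0],[0,0,0,0,0,0],[0,0,0,0,0,0]])

```text
time: 9.82
tool_pos: [528.6, -207.9, 59.6]
tcp_rot: [180.0, -0.0, 81.3]
ft_force: [-1.4, 0.6, 1.6]
finger_gap: 23.3
grip_force: 88.4
```

Run:
```python
from h import *
s=sense();print(s['time'],s['tool_pos'],s['ft_force'],s['wrist_torque'])
for c in('top','scene'): p,d=rigview(c,73,110,-100,40,20)
```

```text
9.825 [ 528.61892789 -207.88654266   59.61567901] [-1.38266828  0.57656586  1.58380862] [0.21143898 0.09647506 0.0530539 ]
top a range [-84.1 -83.2  36.5  39.7]
-90.0 24 b -11.9 11.0 z95 89.1
-70.0 98 b -12.7 13.3 z95 90.5
-50.0 99 b -12.9 15.4 z95 89.5
-30.0 102 b -13.0 12.1 z95 89.8
-10.0 102 b -12.7 13.3 z95 89.2
10.0 103 b -12.5 13.1 z95 90.4
30.0 91 b -15.8 16.6 z95 89.2
scene a range [-86.6 -85.2  39.2  40. ]
-90.0 21 b -11.0 13.8 z95 89.5
-70.0 69 b -5.0 14.1 z95 90.5
-50.0 62 b -5.1 14.6 z95 89.7
-30.0 70 b -5.2 14.9 z95 89.9
-10.0 65 b -4.0 13.9 z95 89.7
10.0 67 b -3.7 16.9 z95 89.3
30.0 68 b -6.1 16.7 z95 89.4
```

It is seated, so I release and rise.

Request:
apply_moves(rows=[[0,0,0,0,0,0],[0,0,0,0,0,0],[0,0,0,0,0,0],[0,0,0,0,0,0],[0,0,0,0,0,0]], fingers=48)

```text
time: 10.55
tool_pos: [528.4, -207.8, 59.3]
tcp_rot: [-180.0, -0.0, 81.3]
ft_force: [1.2, -0.9, -0.7]
finger_gap: 48.4
grip_force: 0.0
```

Request:
apply_moves(rows=[[0,0,-8,0,0,0],[0,0,-18,0,0,0],[0,0,-20,0,0,0],[0,0,-20,0,0,0],[0,0,-14,0,0,0]])

```text
time: 11.18
tool_pos: [529.2, -208.2, 141.8]
tcp_rot: [179.9, 0.0, 81.3]
ft_force: [0.3, 0.2, -0.0]
finger_gap: 48.5
grip_force: 0.0
```

Run:
```python
from h import *
s=sense();print(s['time'],s['tool_pos'],s['ft_force'],s['joint_pos'])
for c in('top','scene'): p,d=rigview(c,73,105,-100,100,20)
# tilt so tip leads: z axis = down + forward(U). R=Rz(81.3)Ry(+12)Rx(180): z=Rz(-sin,0,-cos) -> forward U
b=[180,12,81.3]; 
q=O-120*U
t=O-105*U; e=O-87*U
plan([(np.r_[q,140],b,10),(np.r_[t,76.5],b,5)])
```

```text
11.175 [ 529.22976416 -208.17387367  141.82001035] [ 0.26706474  0.19460732 -0.00028005] [-2.66445969e+01  5.94837704e+00  9.64077097e+01  1.10594885e-02
  7.75285424e+01 -1.79143865e+01]
top a range [-83.9 -83.   53.5  56.9]
-90.0 23 b -12.0 10.9 z95 88.9
-70.0 98 b -12.2 12.6 z95 89.5
-50.0 99 b -12.3 13.8 z95 88.9
-30.0 101 b -12.3 13.0 z95 89.7
-10.0 104 b -12.6 13.1 z95 89.4
10.0 105 b -12.7 15.5 z95 89.6
30.0 103 b -12.8 13.1 z95 89.5
50.0 75 b -12.6 12.9 z95 90.1
scene a range [-86.6 -84.9  77.6  81.4]
-90.0 20 b -13.0 14.2 z95 88.6
-70.0 70 b -7.4 15.5 z95 89.2
-50.0 61 b -5.4 15.4 z95 88.9
-30.0 69 b -6.2 15.4 z95 89.6
-10.0 63 b -6.5 13.5 z95 89.3
10.0 71 b -4.4 18.4 z95 88.7
30.0 66 b -5.7 15.1 z95 89.0
50.0 63 b -4.9 13.6 z95 89.4
70.0 53 b -4.5 14.3 z95 88.8
[555.9 -29.6 140. ]
   [18.1, -0.1, 0.2, 0.0, -0.021, -0.0]
   [18.1, -0.2, -0.2, 0.001, -0.021, -0.0]
   [18.0, -0.1, -0.5, 0.0, -0.021, -0.0]
   [18.1, -0.2, -1.0, 0.0, -0.02, -0.0]
   [18.0, -0.1, -1.3, 0.001, -0.021, -0.0]
   [18.0, -0.2, -1.7, 0.0, -0.021, -0.001]
   [18.0, -0.1, -2.0, 0.0, -0.021, 0.0]
   [17.9, -0.2, -2.5, 0.001, -0.021, 0.0]
   [17.8, -0.1, -2.8, 0.0, -0.021, 0.0]
   [17.8, -0.1, -3.1, 0.001, -0.02, 0.0]
[553.6 -44.4  76.5]
   [-0.3, 0.0, 13.0, -0.0, -0.0, 0.0]
   [-0.3, 0.0, 13.1, -0.0, -0.0, 0.0]
   [-0.3, 0.0, 13.0, -0.0, -0.0, 0.0]
   [-0.3, 0.0, 13.0, -0.0, -0.0, 0.0]
   [-0.3, 0.0, 13.1, -0.0, -0.0, 0.0]
```

The stem lies level in the saddles with its tail at a≈-84. I close the fingers, move behind the tail with a 6° tilt and stay above the saddles.

Run:
```python
from h import *
b=[180,6,81.3]
plan([(np.r_[O-115*U,135],b,10),(np.r_[O-106*U,76],b,5)])
```

```text
[555.1 -34.5 135. ]
   [17.6, -0.1, 0.7, 0.0, -0.01, -0.0]
   [17.6, -0.2, 0.5, 0.001, -0.011, -0.0]
   [17.5, -0.1, 0.4, 0.0, -0.01, -0.0]
   [17.6, -0.2, 0.1, 0.0, -0.011, -0.0]
   [17.6, -0.1, -0.0, 0.001, -0.01, -0.0]
   [17.6, -0.2, -0.3, 0.0, -0.01, -0.0]
   [17.6, -0.1, -0.3, 0.0, -0.011, -0.001]
   [17.6, -0.2, -0.6, 0.001, -0.01, 0.0]
   [17.6, -0.1, -0.8, 0.0, -0.01, 0.0]
   [17.5, -0.1, -0.9, 0.001, -0.011, 0.0]
[553.7 -43.4  76. ]
   [-0.6, -0.0, 11.9, -0.0, 0.0, 0.0]
   [-0.5, -0.0, 11.9, -0.0, 0.0, 0.0]
   [-0.6, -0.0, 12.0, -0.0, 0.0, 0.0]
   [-0.5, -0.0, 11.9, -0.0, 0.0, 0.0]
   [-0.6, -0.0, 11.9, -0.0, 0.0, 0.0]
```

Request:
apply_moves(rows=[[17.6,-0.1,0.7,0,-0.01,0],[17.6,-0.2,0.5,0.001,-0.011,0],[17.5,-0.1,0.4,0,-0.01,0],[17.6,-0.2,0.1,0,-0.011,0],[17.6,-0.1,0,0.001,-0.01,0]], fingers=0, grip_force=20)

```text
time: 11.9
tool_pos: [540.6, -120.1, 134.9]
tcp_rot: [-179.8, 3.0, 81.3]
ft_force: [-0.4, -0.1, -0.2]
finger_gap: 0.1
grip_force: 0.0
```

Request:
apply_moves(rows=[[17.6,-0.2,-0.3,0,-0.01,0],[17.6,-0.1,-0.3,0,-0.011,-0.001],[17.6,-0.2,-0.6,0.001,-0.01,0],[17.6,-0.1,-0.8,0,-0.01,0],[17.5,-0.1,-0.9,0.001,-0.011,0]])

```text
time: 12.52
tool_pos: [553.2, -33.3, 131.5]
tcp_rot: [-179.7, 6.0, 81.3]
ft_force: [0.9, -0.4, -0.6]
finger_gap: -0.2
grip_force: 0.0
```

Request:
apply_moves(rows=[[-0.6,0,11.9,0,0,0],[-0.5,0,11.9,0,0,0],[-0.6,0,12,0,0,0],[-0.5,0,11.9,0,0,0],[-0.6,0,11.9,0,0,0]])

```text
time: 13.15
tool_pos: [551.9, -43.2, 72.4]
tcp_rot: [-179.7, 5.9, 81.3]
ft_force: [-0.1, 0.2, -0.0]
finger_gap: -0.1
grip_force: 0.0
```

Request:
apply_moves(rows=[[0,0,0,0,0,0],[0,0,0,0,0,0],[0,0,0,0,0,0],[0,0,0,0,0,0],[0,0,0,0,0,0]])

```text
time: 13.78
tool_pos: [552.3, -42.6, 73.6]
tcp_rot: [-179.8, 5.9, 81.3]
ft_force: [0.4, 0.2, -0.2]
finger_gap: -0.2
grip_force: 0.0
```

```bash
cat >> h.py <<'E'
def st():
    s=sense();q=s['tool_pos'];f=s['ft_force']
    print('t',round(s['time'],2),'tcp a,b,z',np.round([(q[:2]-O)@U,(q[:2]-O)@V,q[2]],1),'rot',np.round(s['tcp_rot'],1),'F along push',round(-f[:2]@U,2),'Fz',round(f[2],2),'gap',round(s['finger_gap'],1));return s
E
python3 - <<'E'
from h import *
s=st()
b=[180,6,81.3]
plan([(np.r_[O-97*U,76],b,5),(np.r_[O-70*U,76],b,5)])
p,d=eyes.snapshot('scene');k=proj('scene',s['tool_pos']).astype(int);save('push0',p[k[1]-75:k[1]+65,k[0]-130:k[0]+50],4)
E
```

```text
t 13.78 tcp a,b,z [-106.6   -1.6   73.6] rot [-179.8    5.9   81.3] F along push 0.23 Fz -0.17 gap -0.2
[552.4 -52.3  76. ]
   [-1.9, 0.3, -0.3, -0.001, -0.0, 0.0]
   [-2.0, 0.3, -0.2, -0.001, -0.0, 0.0]
   [-1.9, 0.3, -0.3, -0.0, -0.001, 0.0]
   [-2.0, 0.3, -0.3, -0.001, 0.0, 0.001]
   [-1.9, 0.3, -0.3, -0.001, -0.0, -0.0]
[548.3 -79.   76. ]
   [-5.4, 0.0, 0.6, 0.0, -0.0, -0.0]
   [-5.4, 0.0, 0.5, 0.0, -0.0, -0.0]
   [-5.3, 0.0, 0.6, 0.0, -0.0, -0.0]
   [-5.4, 0.0, 0.6, 0.0, -0.0, -0.0]
   [-5.4, 0.1, 0.6, 0.0, -0.0, -0.0]
```

View pics/push0.png

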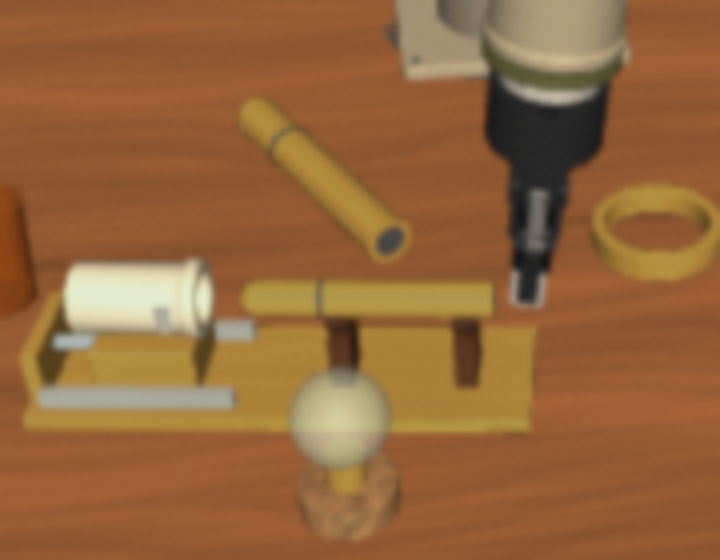

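The stem lies in both saddles, nose at crop px (245,297) and mouth at (200,297), with the closed fingers just behind the tail at (528,290). I start the push.

Request:
apply_moves(rows=[[-1.9,0.3,-0.3,-0.001,0,0],[-2,0.3,-0.3,-0.001,0,0],[-1.9,0.3,-0.3,0,0,0],[-2,0.3,-0.3,-0.001,0,0],[-1.9,0.3,-0.3,0,0,0]])

```text
time: 14.45
tool_pos: [552.2, -52.5, 75.9]
tcp_rot: [-179.9, 5.9, 81.3]
ft_force: [0.6, 0.0, 0.1]
finger_gap: 0.0
grip_force: 0.0
```

Request:
apply_moves(rows=[[-4,0,0.4,0,0,0],[-4,0,0.4,0,0,0],[-4,0,0.4,0,0,0],[-4,0,0.4,0,0,0],[-4,0,0.4,0,0,0]])

```text
time: 15.08
tool_pos: [549.1, -72.4, 76.0]
tcp_rot: [-179.9, 5.9, 81.3]
ft_force: [0.7, 1.1, 0.8]
finger_gap: 0.1
grip_force: 0.7
```

Run:
```python
from h import *
s=st()
for c in('top','scene'): rigview(c,74,95,-90,95,30)
st()
plan([(np.r_[O-52*U,76],[180,6,81.3],10)])
```

```text
t 15.07 tcp a,b,z [-76.6  -0.2  76. ] rot [-179.9    5.9   81.3] F along push 1.23 Fz 0.83 gap 0.1
top a range [-64.1 -58.5  93.5  95. ]
-45.0 107 b -12.4 13.0 z95 89.2
-15.0 66 b -11.8 12.5 z95 88.4
45.0 155 b -12.8 13.6 z95 89.5
75.0 151 b -12.7 12.2 z95 89.3
105.0 25 b -12.6 12.6 z95 90.0
scene a range [-87.9 -85.4  92.7  93.6]
-75.0 55 b -6.9 15.6 z95 91.9
-45.0 96 b -8.1 15.8 z95 89.1
-15.0 90 b -6.5 15.1 z95 89.2
15.0 96 b -5.8 17.6 z95 89.0
45.0 94 b -5.8 16.1 z95 88.9
75.0 89 b -6.0 14.6 z95 88.8
105.0 14 b -3.7 12.9 z95 87.9
t 15.18 tcp a,b,z [-76.3  -0.2  75.9] rot [-179.9    6.    81.3] F along push 0.42 Fz -0.51 gap -0.1
[545.6 -96.8  76. ]
   [-2.4, 0.0, 0.2, -0.0, -0.0, 0.0]
   [-2.4, 0.0, 0.3, -0.0, -0.0, 0.0]
   [-2.5, 0.1, 0.2, -0.0, -0.0, 0.0]
   [-2.4, -0.0, 0.3, -0.001, -0.0, 0.0]
   [-2.4, 0.0, 0.2, 0.0, -0.0, 0.0]
   [-2.4, 0.0, 0.3, 0.0, -0.0, 0.0]
   [-2.4, 0.1, 0.2, -0.0, -0.001, 0.0]
   [-2.5, -0.0, 0.3, -0.0, 0.0, 0.0]
   [-2.4, 0.0, 0.2, -0.0, 0.0, 0.0]
   [-2.4, 0.0, 0.2, -0.001, 0.0, 0.0]
```

Request:
apply_moves(rows=[[-2.4,0,0.25,0,0,0],[-2.4,0,0.25,0,0,0],[-2.5,0,0.25,0,0,0],[-2.4,0,0.25,0,0,0],[-2.4,0,0.25,0,0,0]])

```text
time: 15.8
tool_pos: [547.3, -84.3, 76.0]
tcp_rot: [-179.9, 5.9, 81.3]
ft_force: [0.7, 1.2, 0.5]
finger_gap: -0.1
grip_force: 0.7
```

Request:
apply_moves(rows=[[-2.4,0,0.25,0,0,0],[-2.4,0,0.25,0,0,0],[-2.5,0,0.25,0,0,0],[-2.4,0,0.25,0,0,0],[-2.4,0,0.25,0,0,0]])

```text
time: 16.42
tool_pos: [545.5, -96.4, 76.0]
tcp_rot: [-179.9, 5.9, 81.3]
ft_force: [0.8, 2.0, 0.7]
finger_gap: 0.0
grip_force: 0.8
```

Request:
apply_moves(rows=[[-2,0,0.2,0,0,0],[-2,0,0.2,0,0,0],[-2,0,0.2,0,0,0],[-2,0,0.2,0,0,0],[-2,0,0.2,0,0,0]])

```text
time: 17.05
tool_pos: [543.9, -106.1, 76.0]
tcp_rot: [-179.9, 5.9, 81.3]
ft_force: [0.9, 3.8, 1.8]
finger_gap: -0.1
grip_force: 2.3
```

```bash
cat >> h.py <<'E'
def meas(cams=('top','scene')):
    "socket front rim a (z>92), stem tail a"
    for c in cams:
        p,d=eyes.snapshot(c);C=cloud(c,d);w=C[...,:2]-O;a=w@U;b=w@V;z=C[...,2]
        h=(abs(b)<25)&(a>60)&(a<200)&(z>93)&(z<106); g=p.astype(int);wh=h&(g[...,2]>120)
        t=(abs(b)<11)&(a>-90)&(a<40)&(z>76)&(z<91);yel=t&(g[...,0]-g[...,2]>60)
        print(c,'rim a',np.percentile(a[wh],[0,1,3]).round(1),'back',np.percentile(a[wh],[97,99]).round(1),'stem tail',np.percentile(a[yel],[0,1,3]).round(1), 'n',wh.sum(),yel.sum(),'stem top z',np.percentile(z[yel],95).round(1))
E
python3 - <<'E'
from h import *
st();meas()
plan([(np.r_[O-35*U,76],[180,6,81.3],5)])
d=np.load('top0.npz');np.savez('x',a=1)
for n in('top','scene'):
    d=np.load(n+'0.npz');C=cloud(n,d['d']);w=C[...,:2]-O;a=w@U;b=w@V;z=C[...,2];g=d['p'].astype(int)
    wh=(abs(b)<25)&(a>60)&(a<200)&(z>93)&(z<106)&(g[...,2]>120);print('start',n,np.percentile(a[wh],[0,1,3,97,99]).round(1))
E
```

```text
t 17.05 tcp a,b,z [-42.6  -0.3  76. ] rot [-179.9    5.9   81.3] F along push 3.91 Fz 1.77 gap -0.1
top rim a [110.1 110.8 111.8] back [191.8 193.9] stem tail [-21.5 -18.3 -15.2] n 551 180 stem top z 89.4
scene rim a [108.7 109.2 110.1] back [189.5 191.5] stem tail [-31.9 -31.6 -30.9] n 237 166 stem top z 89.7
[ 543.  -113.6   76. ]
   [-1.5, 0.1, 0.2, -0.0, -0.0, 0.0]
   [-1.5, 0.0, 0.1, -0.001, -0.0, 0.0]
   [-1.5, 0.1, 0.2, 0.0, -0.001, 0.0]
   [-1.4, 0.0, 0.1, -0.0, 0.0, 0.0]
   [-1.5, 0.1, 0.2, -0.001, -0.0, 0.001]
start top [109.8 110.5 111.4 191.  193.2]
start scene [107.6 107.8 108.8 188.7 191.1]
```

Request:
apply_moves(rows=[[-2,0,0.2,0,0,0],[-2,0,0.2,0,0,0],[-2,0,0.2,0,0,0],[-2,0,0.2,0,0,0],[-2,0,0.2,0,0,0]])

```text
time: 17.77
tool_pos: [542.5, -115.1, 76.0]
tcp_rot: [-179.9, 5.9, 81.4]
ft_force: [0.2, 8.7, 3.0]
finger_gap: 0.2
grip_force: 4.0
```

Request:
apply_moves(rows=[[-2,0,0.2,0,0,0],[-2,0,0.2,0,0,0],[-2,0,0.2,0,0,0],[-2,0,0.2,0,0,0],[-2,0,0.2,0,0,0]])

```text
time: 18.4
tool_pos: [541.0, -125.5, 76.1]
tcp_rot: [-179.9, 5.9, 81.4]
ft_force: [0.1, 4.3, 3.0]
finger_gap: 0.2
grip_force: 2.8
```

Run:
```python
from h import *
st();meas()
```

```text
t 18.4 tcp a,b,z [-22.9  -0.2  76.1] rot [-179.9    5.9   81.4] F along push 4.31 Fz 3.01 gap 0.2
top rim a [113.9 114.7 115.6] back [195.8 197.8] stem tail [-0.5  1.8  4.4] n 539 123 stem top z 89.1
scene rim a [111.4 111.8 112.9] back [193.4 194.9] stem tail [-13.6 -13.2 -12.9] n 236 111 stem top z 89.1
```

Request:
apply_moves(rows=[[-1.5,0,0.15,0,0,0],[-1.5,0,0.15,0,0,0],[-1.5,0,0.15,0,0,0],[-1.5,0,0.15,0,0,0],[-1,0,0.1,0,0,0]])

```text
time: 19.12
tool_pos: [539.8, -132.6, 76.0]
tcp_rot: [-179.9, 5.9, 81.3]
ft_force: [-0.5, 4.9, 2.8]
finger_gap: -0.0
grip_force: 2.7
```

Run:
```python
from h import *
st();meas()
```

```text
t 19.12 tcp a,b,z [-15.7  -0.3  76. ] rot [-179.9    5.9   81.3] F along push 4.72 Fz 2.76 gap -0.0
top rim a [124.4 126.  127.7] back [197.  198.5] stem tail [10.3 11.8 14.2] n 463 86 stem top z 89.1
scene rim a [111.8 112.3 113.4] back [193.7 194.9] stem tail [-7.6 -5.4 -4.9] n 232 103 stem top z 89.3
```

Request:
apply_moves(rows=[[2,0,-0.2,0,0,0],[4,0,-0.4,0,0,0],[10,0,-1,0,0,0],[25,0,-2.5,0,0,0],[25,0,-2.5,0,0,0]])

```text
time: 19.85
tool_pos: [549.9, -66.5, 75.8]
tcp_rot: [-179.9, 6.0, 81.3]
ft_force: [0.5, -0.5, -0.1]
finger_gap: -0.2
grip_force: 0.0
```

Run:
```python
from h import *
s=st();meas();meas()
for c in ('top','scene'):
    p,d=eyes.snapshot(c);
    k=proj(c,[*(O+60*U),80]).astype(int);cr=p[k[1]-35:k[1]+35,k[0]-60:k[0]+60]; np.save('cr_'+c,p)
    globals()[c]=cv2.resize(cr,None,fx=6,fy=4 if 0 else 4,interpolation=cv2.INTER_CUBIC)
save('ring',np.vstack([top,scene]))
```

```text
t 19.85 tcp a,b,z [-82.6  -0.3  75.8] rot [-179.9    6.    81.3] F along push -0.41 Fz -0.1 gap -0.2
top rim a [109.9 110.2 111.2] back [191.1 193.4] stem tail [18.8 19.  19.3] n 556 93 stem top z 89.6
scene rim a [107.7 108.1 109.6] back [188.5 190.6] stem tail [-11.5 -11.5 -10.5] n 233 113 stem top z 89.5
top rim a [109.5 110.5 111.3] back [191.5 193.3] stem tail [16.6 16.6 17. ] n 542 103 stem top z 89.0
scene rim a [107.1 108.4 109.8] back [189.5 190.4] stem tail [-11.6 -11.2 -10.9] n 232 112 stem top z 89.5
```

View pics/ring.png

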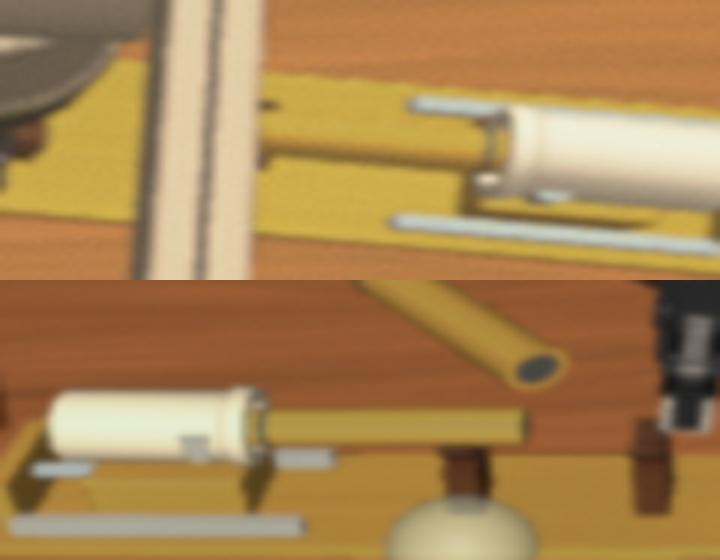

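The ring shows just outside the mouth (top crop px 488,140; scene crop 258,420). The tail is 119 mm from the rim against a nominal 115, so about 4 mm more is needed.

Run:
```python
from h import *
st();plan([(np.r_[O-27*U,76],[180,6,81.3],5),(np.r_[O-11.7*U,76],[180,6,81.3],10)])
```

```text
t 20.15 tcp a,b,z [-81.3  -0.2  75.8] rot [-179.9    6.    81.3] F along push -0.36 Fz 0.19 gap -0.2
[ 541.8 -121.5   76. ]
   [-10.8, 0.0, 1.1, -0.0, -0.0, 0.0]
   [-10.8, 0.1, 1.1, -0.001, -0.0, 0.0]
   [-10.8, 0.0, 1.1, 0.0, -0.0, 0.0]
   [-10.8, 0.1, 1.1, -0.0, -0.001, 0.001]
   [-10.8, 0.0, 1.1, -0.001, 0.0, -0.0]
[ 539.5 -136.6   76. ]
   [-1.5, 0.0, 0.2, 0.0, 0.0, -0.0]
   [-1.5, 0.0, 0.1, 0.0, 0.0, -0.0]
   [-1.6, 0.0, 0.2, 0.0, 0.0, -0.0]
   [-1.5, 0.0, 0.1, 0.0, 0.0, -0.0]
   [-1.5, 0.0, 0.2, 0.0, 0.0, -0.0]
   [-1.5, 0.0, 0.1, 0.0, 0.0, -0.0]
   [-1.6, 0.0, 0.2, 0.0, 0.0, -0.0]
   [-1.5, 0.0, 0.1, 0.0, 0.0, -0.0]
   [-1.5, 0.0, 0.2, 0.0, 0.0, -0.0]
   [-1.5, 0.0, 0.2, 0.0, 0.0, -0.0]
```

Request:
apply_moves(rows=[[-10.8,0,1.1,0,0,0],[-10.8,0,1.1,0,0,0],[-10.8,0,1.1,0,0,0],[-10.8,0,1.1,0,0,0],[-10.8,0,1.1,0,0,0]])

```text
time: 20.78
tool_pos: [541.5, -122.0, 76.0]
tcp_rot: [-179.9, 5.9, 81.3]
ft_force: [-1.3, 0.2, -0.4]
finger_gap: 0.2
grip_force: 0.0
```

Request:
apply_moves(rows=[[-1.5,0,0.15,0,0,0],[-1.5,0,0.15,0,0,0],[-1.5,0,0.15,0,0,0],[-1.5,0,0.15,0,0,0],[-1.5,0,0.15,0,0,0]])

```text
time: 21.4
tool_pos: [540.6, -128.3, 76.0]
tcp_rot: [-179.9, 5.9, 81.4]
ft_force: [0.6, 2.4, 0.6]
finger_gap: -0.1
grip_force: 1.2
```

Request:
apply_moves(rows=[[-1.5,0,0.15,0,0,0],[-1.5,0,0.15,0,0,0],[-1.5,0,0.15,0,0,0],[-1.5,0,0.15,0,0,0],[-1.5,0,0.15,0,0,0]])

```text
time: 22.02
tool_pos: [539.3, -136.0, 75.9]
tcp_rot: [-179.9, 5.9, 81.3]
ft_force: [0.9, 3.2, -0.6]
finger_gap: 0.4
grip_force: 1.8
```

Run:
```python
from h import *
st();meas(('scene',));st()
```

```text
t 22.02 tcp a,b,z [-12.3  -0.3  75.9] rot [-179.9    5.9   81.3] F along push 3.34 Fz -0.6 gap 0.4
scene rim a [112.4 112.9 114.1] back [193.7 195.9] stem tail [-3.1 -2.7 -2. ] n 231 93 stem top z 89.9
t 22.07 tcp a,b,z [-12.1  -0.3  75.9] rot [-179.9    5.9   81.3] F along push 3.47 Fz -0.66 gap -0.1
```

Request:
apply_moves(rows=[[1.5,0,-0.1,0,0,0],[3,0,-0.3,0,0,0],[10,0,-1,0,0,0],[15,0,-12,0,0,0],[25,0,-30,0,0,0]])

```text
time: 22.7
tool_pos: [547.2, -76.9, 113.1]
tcp_rot: [-179.8, 5.9, 81.3]
ft_force: [0.9, -0.4, 0.5]
finger_gap: -0.2
grip_force: 0.0
```

Request:
apply_moves(rows=[[35,0,-30,0,0,0],[35,0,-30,0,0,0],[35,0,-15,0,0,0],[35,0,0,0,0,0],[35,0,0,0,0,0]])

```text
time: 23.32
tool_pos: [576.2, 104.1, 171.4]
tcp_rot: [180.0, 5.9, 81.4]
ft_force: [0.2, 0.6, -0.6]
finger_gap: -0.0
grip_force: 0.0
```

Run:
```python
from h import *
s=st();meas();meas()
for c in ('top','scene'):
    p,d=eyes.snapshot(c)
    k=proj(c,[*(O+60*U),80]).astype(int);cr=p[k[1]-35:k[1]+35,k[0]-60:k[0]+60]
    globals()[c]=cv2.resize(cr,None,fx=6,fy=4,interpolation=cv2.INTER_CUBIC)
    for n in('stem_mark','socket_mouth'):
        for r in models.place_of(n,c)[:2]: print(c,n,round(r['confidence'],2),'a',round((np.array(r['xyz'])[:2]-O)@U,1),np.round(r['xyz']))
save('fin',np.vstack([top,scene]))
```

```text
t 23.32 tcp a,b,z [-2.553e+02 -1.000e-01  1.714e+02] rot [180.    5.9  81.4] F along push 0.59 Fz -0.57 gap -0.0
top rim a [109.8 110.8 111.4] back [191.4 193.2] stem tail [-6.3 -6.  -5.6] n 546 205 stem top z 89.5
scene rim a [107.3 107.9 108.5] back [188.9 190.5] stem tail [-8.7 -8.6 -8.3] n 233 110 stem top z 89.4
top rim a [110.1 110.6 111.4] back [191.8 193.2] stem tail [-6.2 -6.  -5.4] n 543 203 stem top z 89.6
scene rim a [107.5 108.3 109.1] back [189.4 190.6] stem tail [-8.3 -8.3 -7.9] n 228 108 stem top z 90.0
top stem_mark 0.78 a 100.2 [ 250. -206.   21.]
top stem_mark 0.62 a 112.9 [ 522. -260.   72.]
top socket_mouth 0.96 a 109.6 [ 520. -256.   75.]
scene stem_mark 0.95 a 107.2 [ 523. -254.   75.]
scene stem_mark 0.87 a 100.5 [ 246. -205.   18.]
scene socket_mouth 0.89 a 109.8 [ 524. -257.   76.]
```

View pics/fin.png

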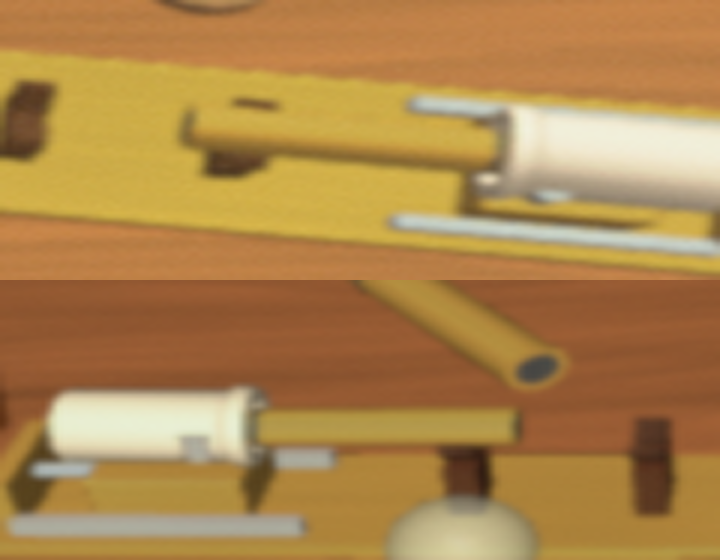

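The fingers are clear and the socket is back at rest (rim at a≈110). The tail is 116 mm from the mouth in both cameras, so the ring is about 1 mm short of level and hidden at the rim (top crop px 503,140). That is within the 3 mm tolerance, so I hand in.

```bash
python3 -c "
from h import *
print(job.hand_in())"
```

```text
the job is handed in; nothing more can be done
None
```

The stem was drawn out through the slot, laid and released in the cradle, and pushed by its tail into the socket. By my measurement its ring ended about 1 mm short of the mouth, with the socket back at rest. The job is handed in; no verdict was returned.

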